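# Hang two stepper motors on the balance rack

### The job

Hang the two square stepper motors by their hooks on the pivoting rod of the balance rack, one on the left half and one on the right half, each between the two black collars there, so that the rod ends level. Let go of both. Leave the round gear motor, which has the same kind of hook, standing where it is.

Things in the scene. Friction and masses are not known exactly. Their poses are not given: they have to be found in the camera images.
- motor_a: one of two identical loose stepper motors (0.30 kg, within 8%): square block 42 x 42 mm, 46 high, bright end caps, thin 18 mm shaft on its +x face, under a black printed hook hanger. Stands on the desk. Origin: centre of underside; z up; x: the way the hook opens. Top of the hanger: a flat grip fin at heights 98 to 145, centred, 24 long in x, 14 thick in y (pinch it across y)
- motor_b: the other of two identical loose stepper motors (0.30 kg, within 8%): square block 42 x 42 mm, 46 high, bright end caps, thin 18 mm shaft on its +x face, under a black printed hook hanger. Stands on the desk. Origin: centre of underside; z up; x: the way the hook opens. Top of the hanger: a flat grip fin at heights 98 to 145, centred, 24 long in x, 14 thick in y (pinch it across y)
- motor_a_hook (a point): middle of the underside of motor a's hook arm, 88 above its body's origin, same axes; rests on the rod. Arm: heights 88 to 98, x -19 to 19, 16 wide. Post from block to arm at x -19 to -11. Lip at x 11 to 19 reaches down to height 76. So the rod enters level from the +x side through the gap at heights 46 to 76, then lies under the arm between post and lip (22 wide). All in mm
- motor_b_hook (a point): middle of the underside of motor b's hook arm, 88 above its body's origin, same axes; rests on the rod. Arm: heights 88 to 98, x -19 to 19, 16 wide. Post from block to arm at x -19 to -11. Lip at x 11 to 19 reaches down to height 76. So the rod enters level from the +x side through the gap at heights 46 to 76, then lies under the arm between post and lip (22 wide). All in mm
- rod_left (a point): top of the 10 mm round steel rod midway between the two small black collars (18 mm across, 40 mm clear between them) on the left (+y) half of the balance bar, 120 mm from the pivot; 185 mm above the desk when level; moves as the bar tips. y runs along the rod to the left end, x level across it, away from the robot
- rod_right (a point): top of the 10 mm round steel rod midway between the two small black collars (18 mm across, 40 mm clear between them) on the right (-y) half of the balance bar, 120 mm from the pivot; 185 mm above the desk when level; moves as the bar tips. y runs along the rod to the left end, x level across it, away from the robot
- bar (a joint): tilt of the rod (330 mm long; at its middle a black fork 36 mm wide on a fixed plywood foot 100 x 220 x 18 mm) in rad: 0 level, positive with the left end up. A weak damped spring (1 N m/rad) levels the empty rod; one motor alone tips it to its stop at 0.26 rad, the loaded place 31 mm lower and the other 31 mm higher; two motors level it again
- gearmotor: loose round gear motor, 52 mm across its brass gearbox, with the same black hanger and the same heights; a bystander to be left alone. Origin: centre of the underside, z up, x the way its hook opens

How it is judged:
By the outcome, as a careful person would: the job done as asked, in the order asked, and still so for the second after the job is handed in, with the robot touching nothing.
It also fails if it takes over 72 s, if anything falls off the work surface, if the arm or the gripper's body presses on something with over 40 N, if the wrist force passes 120 N, or if a joint passes its speed limit or range.

### The arm

A 7-joint arm with a two-finger parallel gripper is mounted at the origin on the work surface. World frame = base frame: x ahead of the robot, y to its left, z up, the work surface at z = 0. Lengths are in mm, angles in rad, forces in N, time in s.
With the tool pointing down it reaches from about 400 to 875 mm from the base axis. Payload 4.4 kg.
Tool frame: the origin (TCP) lies midway between the tips of the shut fingers; the grasp point (between the pads) lies 19 mm behind it (ctrl.pinch_z is the distance from the TCP to the grasp point, in mm); z points along the fingers, y is the line along which they close (so a half turn about z gives the same grasp; the last joint's range is limited). The gripper opens to 85 mm and grips with 20 to 120 N. Pads are 22 mm wide; open, the fingers measure 114 mm over their backs; the gripper's body (76 mm by 85 mm) begins 54 mm behind the grasp point. The pads swing forward as they close: fully open they stand 13 mm farther back than shut.
Start: joints at [-1.366, 0.628, 0.038, 1.517, -0.027, 0.996, -0.02], TCP at [173.852, 626.333, 231.313] pointing down, gripper open.
Joint ranges: [-3.06, 3.06], [-0.37, 2.12], [-1.25, 1.32], [0.18, 2.47], [-1.1, 4.24], [0.23, 1.98], [-2.94, 2.94]. Speed limits (rad/s): [2.57, 2.57, 3.14, 3.14, 3.14, 3.14, 3.14].

### API

Orientations are given as [roll, pitch, yaw] about the fixed x, y, z axes, in that order (R = Rz(yaw) Ry(pitch) Rx(roll)).
In Python, from cell import read_state, cams, order, ctrl gives the robot as it stands.
- The arm moves only by the tool move_arm, never from a script. Its argument "targets" is text: rows parted by semicolons, each of 7 numbers parted by spaces: the gripper's target within -1 to 1 (fully open at 1, half-way at 0, shut at -1), then the shift along the tool's x, y, z in cm, then the turn, a rotation vector about the tool's x, y, z in degrees. A call has 1 to 5 rows; each row shifts and turns the commanded pose from where the row before left it, along the tool's axes as they then stand; what a row does not reach is not made up. A row lasts 1/12 s, in which the tool goes at most 41.7 mm and 7.16 degrees, less where a joint would pass 70% of its speed; a pose out of reach is approached as far as the arm can. A call with a gripper value outside its range is refused whole. The fingers move at their own pace and stop on an object; the grip force is fixed at half the most. Time passes only in rows, so rows that do not move let the fingers close. It gives the time, the measured TCP pose, the force, the opening and the grip force at its end, in the units of the state.
- read_state(): the state, without advancing time (a new reading comes with each control period).
- cams.get_image(name): name is "scene" or "top"; returns a dict with "color" (420x560x3 uint8, red, green, blue), "fovy" (degrees; the focal length in pixels is half the picture's height over the tangent of half this angle, whatever the lens; pixels are square), "cx", "cy" (the principal point, pixels), "rvec" (rotation vector, rad) and "tvec" (3), from world to camera coordinates, as OpenCV has them. Camera axes: x right, y down, z forward; pixel columns grow to the right and rows downward; lengths in mm; the calibration is good to about 2 mm. A picture is of the moment at which its call begins. There is no depth.
- order.finish_job(): hands the job in; it is judged then, once.
The state is a dict: "clock": time; "qpos": joint angles; "qd": joint speeds; "tau": joint torques, N m; "eef_pos": TCP position; "tool_rot": TCP orientation; "force": force on the tool from outside, world axes, zero at the start; "torque": the same for the moment, N m; "width": finger opening in mm; "gripper_force": force on a finger pad.
Only numpy, scipy, OpenCV 4.12 (cv2) and the standard library are available. Lean on these libraries where they do the work, as an engineer would, in place of code of your own. Each camera call takes 0.05 s, during which the arm holds its last target. There are 200 camera calls.

## Working session

There is one attempt and no reset: what is moved stays moved. The work goes in short steps, Python scripts to look and compute and a tool call to move; the robot and the scene stay as the last step left them, time stands still between calls to the robot, and variables do not carry over. Pictures are saved under pics/ and viewed, at most 10 in all, crops included, and the job is handed in when it is done.

Besides the shell and the picture viewer there is one more tool, called as name(argument=value, ...) on one line, values as JSON. move_arm: Moves the arm, as the interface text tells. Its arguments: {"type":"object","properties":{"targets":{"type":"string"}},"required":["targets"]}

```bash
mkdir -p pics; ls; python3 - <<'E'
from cell import read_state,cams,ctrl
import cv2
for n in("scene","top"):
    i=cams.get_image(n);cv2.imwrite(f"pics/{n}0.png",i["color"][:,:,::-1]);print(n,{k:v for k,v in i.items() if k!="color"})
s=read_state();print(s,ctrl.pinch_z)
E
```

```text
pics
scene {'fovy': 46.69076715714927, 'cx': 275.84250261179506, 'cy': 209.62090038887646, 'rvec': array([ 1.53983034,  1.99711036, -0.86371703]), 'tvec': array([ 158.57062334, -280.58041457, 1627.16450389])}
top {'fovy': 56.86943442231956, 'cx': 281.5211507182522, 'cy': 206.45817883404033, 'rvec': array([ 2.18415028, -2.0245567 ,  0.2240836 ]), 'tvec': array([-19.71864299, 588.47302367, 810.29448946])}
{'clock': 0.1, 'qpos': array([-1.36579833,  0.62927524,  0.03844995,  1.51831584, -0.02702694,
        0.9963003 , -0.02002862]), 'qd': array([-0.00029449, -0.00247508, -0.0006728 , -0.00064311, -0.00010868,
       -0.00136546,  0.00012477]), 'tau': array([ 3.87134962e-03, -5.64540732e+01,  1.23085834e+00, -1.93976837e+01,
        1.13487049e-02,  5.27923432e-03,  4.31584999e-05]), 'eef_pos': array([173.68480706, 625.75355224, 230.45183686]), 'tool_rot': array([-3.13981175e+00,  8.76732513e-07,  2.87074610e+00]), 'force': array([-0.53793589, -0.12632732, -0.36122611]), 'torque': array([-0.00868692, -0.01976148, -0.01843401]), 'gripper_force': 0.0, 'width': 85.43390732784194} 18.700000000000003
```

View pics/scene0.png

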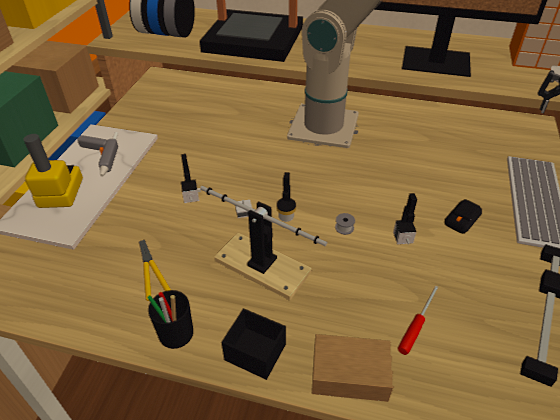

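View pics/top0.png

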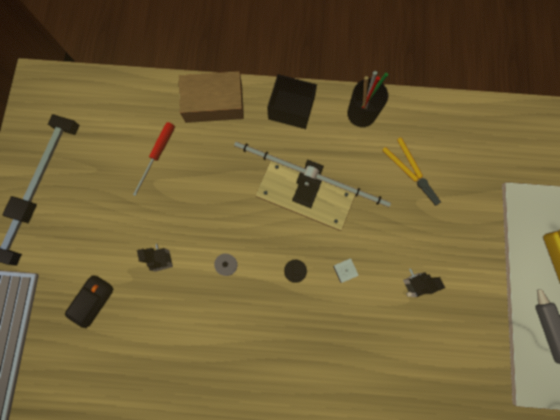

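The scene view shows stepper motors at about (190,190) and (405,232), the gear motor at (287,205), and the rack rod from (200,190) to (325,242). In the top view the motors are at (157,258) and (422,285), the gear motor at (295,270), and the rod runs from (236,145) to (388,205).

```bash
cat > h.py <<'E'
import numpy as np,cv2
from cell import cams,read_state
def cam(n):
    i=cams.get_image(n);h=i["color"].shape[0];f=h/2/np.tan(np.radians(i["fovy"]/2))
    K=np.array([[f,0,i["cx"]],[0,f,i["cy"]],[0,0,1]]);R=cv2.Rodrigues(i["rvec"])[0];t=i["tvec"]
    return i["color"][:,:,::-1].copy(),K,R,t
def proj(c,p):
    q=c[1]@(c[2]@np.array(p,float)+c[3]);return q[:2]/q[2]
def ray(c,uv,z):
    d=c[2].T@np.linalg.inv(c[1])@[*uv,1];o=-c[2].T@c[3];return o+d*(z-o[2])/d[2]
def tri(c1,u1,c2,u2):
    P=[c[1]@np.c_[c[2],c[3]] for c in(c1,c2)]
    X=cv2.triangulatePoints(*P,np.array(u1,float),np.array(u2,float))[:,0];return X[:3]/X[3]
def crop(c,x,y,w,h,s):
    return cv2.resize(c[0][y:y+h,x:x+w],None,fx=s,fy=s,interpolation=cv2.INTER_CUBIC)
E
python3 - <<'E'
from h import *
s=cam("scene");t=cam("top");np.set_printoptions(precision=1,suppress=True)
for p in([0,0,0],[400,0,0],[173,626,230]):print(p,proj(s,p),proj(t,p))
for n,u,z in(("m1",(157,258),100),("m2",(422,285),100),("gm",(295,270),50),("rodL",(236,145),180),("rodR",(388,205),180)):print(n,ray(t,u,z))
a=crop(t,120,230,80,60,5);b=crop(t,390,255,80,60,5);c=crop(s,375,185,80,60,5);d=crop(s,150,145,80,60,5)
cv2.imwrite("pics/c1.png",np.vstack([np.hstack([a,b]),np.hstack([c,d])])) 
a=crop(t,225,130,175,110,4.5);cv2.imwrite("pics/c2.png",a)
E
```

```text
[0, 0, 0] [323.3 125.7] [272.1 488.1]
[400, 0, 0] [295.7 204.9] [286.  292.6]
[173, 626, 230] [560.  120.8] [-106.2  406. ]
m1 [450.3 276.1 100. ]
m2 [ 436.6 -278.   100. ]
gm [450.1 -15.5  50. ]
rodL [682.3 124.5 180. ]
rodR [ 581.6 -183.4  180. ]
```

View pics/c1.png

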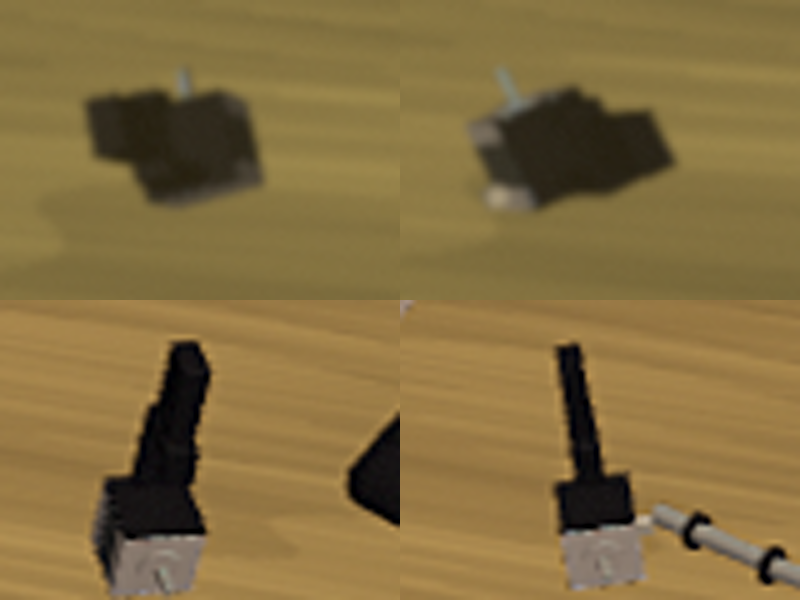

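View pics/c2.png

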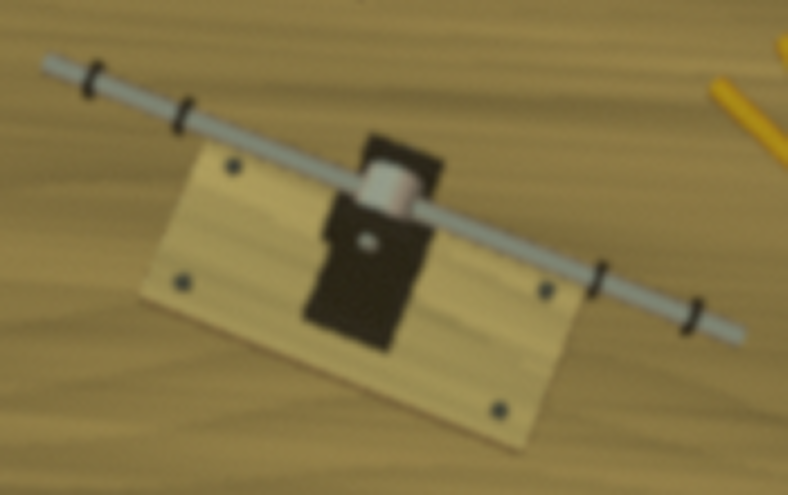

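Crops, top view: motor 1's fin top is at about (141,255) with yaw near 12°. Motor 2's fin top is at about (440,284) with yaw near 28°. The collars are at (246,148), (266,156), (358,192) and (379,200).

```bash
python3 - <<'E'
from h import *
s=cam("scene");t=cam("top");np.set_printoptions(precision=1,suppress=True)
f=lambda x,y,ox,oy,k:(ox+(x+.5)/k-.5,oy+(y+.5)/k-.5)
for n,u,v in(("m1",f(106,125,120,230,5),f(188,55,375,185,5)),("m2",f(248,143,390,255,5),f(168,52,150,145,5))):
    print(n,ray(t,u,145),ray(s,v,145),tri(t,u,s,v))
C=[ray(t,f(x,y,225,130,4.5),180) for x,y in((93,79),(183,116),(598,280),(692,316))]
print(np.array(C));L=(C[0]+C[1])/2;R=(C[2]+C[3])/2;print(L,R,(L+R)/2,np.linalg.norm(L-R),np.degrees(np.arctan2(*(L-R)[[0,1]])))
# yaw from fin edges, front-face edges
for n,p,q,ox,z in(("m1fin",(95,157),(87,100),(120,230),145),("m2fin",(275,162),(250,110),(390,255),145),("m1shaft",(187,95),(183,70),(120,230),23),("m2shaft",(118,100),(102,70),(390,255),23),("m1edge",(262,185),(240,95),(120,230),46),("m2edge",(70,125),(170,85),(390,255),46)):
    d=ray(t,f(*q,*ox,5),z)-ray(t,f(*p,*ox,5),z);print(n,d,np.degrees(np.arctan2(d[1],d[0])))
# dark fins minAreaRect quick check of collars in scene
for p in(L,R):print(proj(s,p))
E
```

```text
m1 [451.8 294.7 145. ] [451.2 293.5 145. ] [451.9 293.8 145.8]
m2 [ 440.6 -295.5  145. ] [ 437.7 -297.7  145. ] [ 440.8 -295.4  147.5]
[[ 679.1  105.5  180. ]
 [ 664.9   63.8  180. ]
 [ 603.6 -123.1  180. ]
 [ 590.5 -164.5  180. ]]
[672.   84.7 180. ] [ 597.  -143.8  180. ] [634.5 -29.6 180. ] 240.44496397192611 18.16622121823093
m1fin [22.1  6.6  0. ] 16.7158550816927
m2fin [19.3  9.5  0. ] 26.20295809054038
m1shaft [11.3  3.5  0. ] 17.18368276612821
m2shaft [13.   7.3  0. ] 29.446870635270496
m1edge [39.  15.3  0. ] 21.381687388214893
m2edge [ 20.9 -44.2   0. ] -64.74270380603633
[306.8 235.1]
[216.2 193.9]
```

move_arm(targets="1 0 0 0 0 0 -6.5; 1 0 0 0 0 0 -6.5; 1 0 0 0 0 0 -6.5; 1 0 0 0 0 0 -6.5; 1 0 0 0 0 0 -6.5")

```text
clock: 0.72
eef_pos: [173.9, 626.2, 231.2]
tool_rot: [-3.141, -0.0, -2.84]
force: [0.4, 0.6, -0.2]
width: 85.3
gripper_force: 0.0
```

move_arm(targets="1 -1.4 -3.3 0.2 0 0 0; 1 -1.4 -3.3 0.2 0 0 0; 1 -1.4 -3.3 0.2 0 0 0; 1 -1.4 -3.3 0.2 0 0 0; 1 -1.4 -3.3 0.2 0 0 0")

```text
clock: 1.13
eef_pos: [289.9, 487.5, 221.3]
tool_rot: [-3.142, 0.0, -2.845]
force: [-0.0, -0.2, 0.4]
width: 85.1
gripper_force: 0.0
```

move_arm(targets="1 -1.4 -3.3 0.2 0 0 0; 1 -1.4 -3.3 0.2 0 0 0; 1 -1.4 -3.3 0.2 0 0 0; 1 -1.4 -3.3 0.2 0 0 0; 1 -1.4 -3.3 0.2 0 0 0")

```text
clock: 1.55
eef_pos: [405.1, 350.2, 211.4]
tool_rot: [3.141, 0.0, -2.845]
force: [0.3, 0.7, 0.6]
width: 85.6
gripper_force: 0.0
```

move_arm(targets="1 -1.4 -3.4 0.2 0 0 0; 1 -1.4 -3.4 0.2 0 0 0; 1 0 0 0 0 0 0; 1 0 0 0 0 0 0")

```text
clock: 1.88
eef_pos: [452.5, 292.1, 207.2]
tool_rot: [-3.141, 0.0, -2.851]
force: [-1.0, 1.1, -0.3]
width: 85.4
gripper_force: 0.0
```

```bash
cat >> h.py <<'E'
def delta(x,y,z,yawdeg):
    from scipy.spatial.transform import Rotation as Ro
    s=read_state();R=Ro.from_euler("xyz",s["tool_rot"]);G=Ro.from_euler("xyz",[np.pi,0,np.radians(yawdeg)])
    d=np.array([x,y,z])-s["eef_pos"]
    print("t",s["clock"],"pos",s["eef_pos"].round(1),"rpy",np.degrees(s["tool_rot"]).round(1),"F",s["force"].round(1),"w",round(s["width"],1))
    print("shift cm now-frame",(R.inv().apply(d)/10).round(2),"goal-frame",(G.inv().apply(d)/10).round(2),"turn deg",np.degrees((R.inv()*G).as_rotvec()).round(1))
E
python3 -c "
from h import *;delta(452,294,111,197)"
```

```text
t 1.8833 pos [452.5 292.1 207.2] rpy [-179.9    0.  -163.4] F [-1.   1.1 -0.3] w 85.4
shift cm now-frame [-0.    0.2   9.62] goal-frame [-0.    0.19  9.62] turn deg [-0.1  0.  -0.4]
```

move_arm(targets="1 0 0.2 2.4 0 0 0; 1 0 0 2.4 0 0 0; 1 0 0 2.4 0 0 0; 1 0 0 2.2 0 0 0; 1 0 0 0 0 0 0")

```text
clock: 2.3
eef_pos: [446.8, 296.6, 109.9]
tool_rot: [-3.14, -0.007, -2.843]
force: [-0.2, -0.1, 0.1]
width: 85.4
gripper_force: 0.0
```

```bash
python3 - <<'E'
from h import *
delta(452,294,111,197)
s=cam("scene");t=cam("top")
cv2.imwrite("pics/g1.png",np.hstack([crop(s,360,150,100,100,4),crop(t,100,210,100,100,4)]))
E
```

```text
t 2.3 pos [446.8 296.6 109.9] rpy [-179.9   -0.4 -162.9] F [-0.2 -0.1  0.1] w 85.4
shift cm now-frame [-0.42 -0.41 -0.12] goal-frame [-0.42 -0.41 -0.11] turn deg [-0.1 -0.4  0.1]
```

View pics/g1.png

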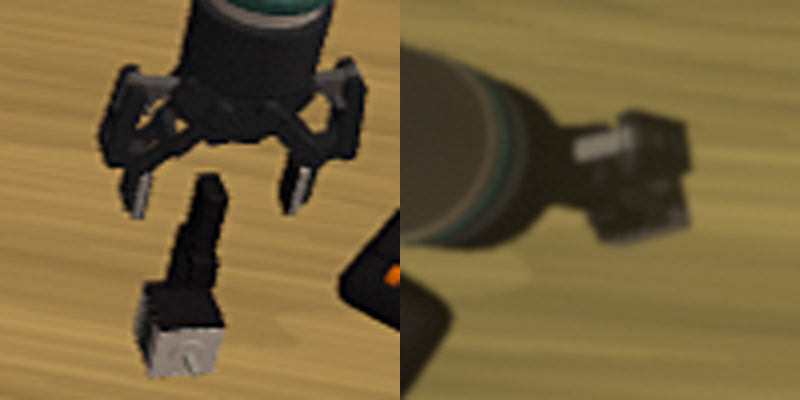

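The fingers straddle the fin: tips at crop (135,215) and (290,212), fin between them at x≈207. The pose is a few mm off, so I'll correct it and close.

move_arm(targets="1 0 0 0 0 0 0; 1 0 0 0 0 0 0")

```text
clock: 2.57
eef_pos: [450.8, 297.8, 114.8]
tool_rot: [3.14, 0.003, -2.845]
force: [0.2, -0.4, -0.5]
width: 85.4
gripper_force: 0.0
```

```bash
python3 -c "
from h import *;delta(452,294,111,197)"
```

```text
t 2.5667 pos [450.8 297.8 114.8] rpy [ 179.9    0.2 -163. ] F [ 0.2 -0.4 -0.5] w 85.4
shift cm now-frame [ 0.   -0.4   0.38] goal-frame [ 0.   -0.4   0.38] turn deg [0.1 0.2 0. ]
```

move_arm(targets="1 0 -0.3 0.2 0 0 0; 1 0 0 0 0 0 0; 0 0 0 0 0 0 0; -0.5 0 0 0 0 0 0; -0.8 0 0 0 0 0 0")

```text
clock: 2.98
eef_pos: [451.2, 293.8, 111.5]
tool_rot: [3.141, 0.0, -2.845]
force: [0.4, 1.0, 0.1]
width: 52.0
gripper_force: 0.0
```

move_arm(targets="-1 0 0 0 0 0 0; -1 0 0 0 0 0 0; -1 0 0 0 0 0 0; -1 0 0 0 0 0 0; -1 0 0 0 0 0 0")

```text
clock: 3.4
eef_pos: [451.2, 294.1, 111.4]
tool_rot: [3.141, 0.001, -2.845]
force: [-0.0, 0.3, -0.5]
width: 13.5
gripper_force: 59.7
```

move_arm(targets="-1 0 0 0 0 0 0; -1 0 0 0 0 0 0; -1 0 0 0 0 0 0")

```text
clock: 3.65
eef_pos: [451.2, 294.1, 111.4]
tool_rot: [3.141, 0.0, -2.845]
force: [-0.7, 0.5, -0.6]
width: 13.4
gripper_force: 59.8
```

move_arm(targets="-1 0 0 -1 0 0 0; -1 0 0 -2.2 0 0 0; -1 0 0 -3 0 0 5; -1 0 0 -3 0 0 6; -1 0 0 -2.7 0 0 6")

```text
clock: 4.07
eef_pos: [450.4, 293.1, 231.9]
tool_rot: [-3.141, -0.001, 3.136]
force: [0.8, -0.5, -3.7]
width: 13.0
gripper_force: 59.4
```

move_arm(targets="-1 0 0 0 0 0 6; -1 0 0 0 0 0 6; -1 0 0 0 0 0 6.2; -1 -1 -0.7 0 0 0 0; -1 -2 -1.2 0 0 0 0")

```text
clock: 4.48
eef_pos: [471.3, 268.0, 230.2]
tool_rot: [-3.141, -0.003, 2.832]
force: [-0.3, 0.1, -3.6]
width: 13.1
gripper_force: 59.3
```

move_arm(targets="-1 -2.5 -1.7 0 0 0 0; -1 -2.5 -1.7 0 0 0 0; -1 -2.5 -1.7 0 0 0 0; -1 -2.5 -1.6 0 0 0 0; -1 -2.5 -1.6 0 0 0 0")

```text
clock: 4.9
eef_pos: [566.8, 145.5, 230.1]
tool_rot: [-3.14, -0.001, 2.826]
force: [0.5, 0.3, -4.4]
width: 13.4
gripper_force: 59.2
```

move_arm(targets="-1 -2.5 -1.6 0 0 0 0; -1 -1.5 -1 0 0 0 0; -1 -1 -0.2 0 0 0 0; -1 0 0 0 0 0 0; -1 0 0 0 0 0 0")

```text
clock: 5.32
eef_pos: [604.5, 106.7, 229.9]
tool_rot: [3.141, -0.002, 2.825]
force: [-0.6, 0.5, -2.1]
width: 13.3
gripper_force: 59.3
```

```bash
python3 - <<'E'
from h import *
delta(605.5,106.5,230.4,161.8)
s=cam("scene");t=cam("top")
cv2.imwrite("pics/g2.png",np.hstack([crop(s,210,140,140,130,2.85),crop(t,200,130,140,130,2.85)]))
E
```

```text
t 5.3167 pos [604.5 106.7 229.9] rpy [ 1.800e+02 -1.000e-01  1.618e+02] F [-0.6  0.5 -2.1] w 13.3
shift cm now-frame [-0.1   0.01 -0.05] goal-frame [-0.1   0.01 -0.05] turn deg [ 0.  -0.1  0. ]
```

View pics/g2.png

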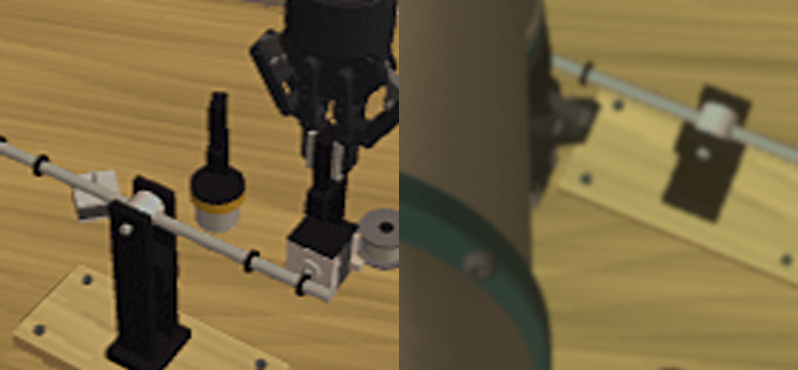

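The motor is upright in the grip behind the rod. In the scene crop the collars at (248,261) and (303,285) frame its path. I'll advance it.

move_arm(targets="-1 -1.2 0 0 0 0 0; -1 -1.5 0 0 0 0 0; -1 -1.5 0 0 0 0 0; -1 -1 0 0 0 0 0; -1 0 0 0 0 0 0")

```text
clock: 5.83
eef_pos: [655.6, 90.7, 230.2]
tool_rot: [3.141, 0.001, 2.825]
force: [0.1, 0.4, -3.4]
width: 13.4
gripper_force: 59.3
```

move_arm(targets="-1 -0.8 0 0 0 0 0; -1 -0.6 0 0 0 0 0; -1 -0.5 0 0 0 0 0; -1 0 0 0 0 0 0; -1 0 0 0 0 0 0")

```text
clock: 6.25
eef_pos: [672.4, 84.1, 230.2]
tool_rot: [-3.141, -0.0, 2.824]
force: [0.0, 0.8, -3.0]
width: 13.1
gripper_force: 59.3
```

```bash
python3 - <<'E'
from h import *
delta(672,84.7,230.4,161.8)
s=cam("scene");t=cam("top")
cv2.imwrite("pics/g3.png",np.hstack([crop(s,260,170,90,90,4.4),crop(t,220,110,90,90,4.4)]))
E
```

```text
t 6.25 pos [672.4  84.1 230.2] rpy [-180.    -0.   161.8] F [ 0.   0.8 -3. ] w 13.1
shift cm now-frame [ 0.06  0.04 -0.02] goal-frame [ 0.06  0.04 -0.02] turn deg [-0. -0. -0.]
```

View pics/g3.png

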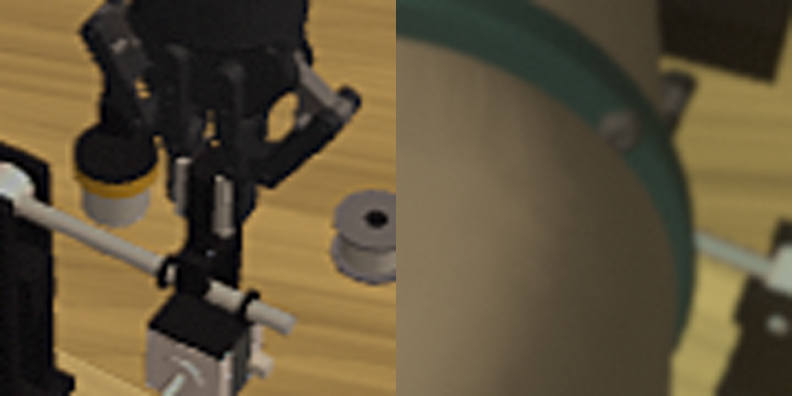

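```bash
python3 - <<'E'
from h import *
s=cam("scene");u=np.array([.95,-.312,0]);v=np.array([.312,.95,0]);L=np.array([672.2,84.5,0])
k=lambda p:((proj(s,p)+.5-[260,170])*4.4).round()
for n,p in(("lip bottom",L+19*u+[0,0,195]),("lip top",L+19*u+[0,0,217]),("colL",L+22.5*v+[0,0,180]),("colR",L-22.5*v+[0,0,180]),("shaft tip",L+39*u+[0,0,142]),("rod mid",L+[0,0,180])):print(n,k(p))
E
```

```text
lip bottom [188. 292.]
lip top [189. 259.]
colL [249. 308.]
colR [167. 270.]
shaft tip [163. 394.]
rod mid [208. 289.]
```

The projected lip, collars and shaft match the picture, so the hook is over the rod between the collars. Lowering now.

move_arm(targets="-1 0 0 0.6 0 0 0; -1 0 0 0.8 0 0 0; -1 0 0 0.6 0 0 0; -1 0 0 0.3 0 0 0; -1 0 0 0 0 0 0")

```text
clock: 6.82
eef_pos: [671.8, 84.0, 205.9]
tool_rot: [-3.141, -0.002, 2.824]
force: [-0.6, 0.9, -2.4]
width: 13.1
gripper_force: 59.4
```

move_arm(targets="-1 0 0 0.4 0 0 0; -1 0 0 0.4 0 0 0; -1 0 0 0.4 0 0 0; -1 0 0 0.4 0 0 0; -1 0 0 0 0 0 0")

```text
clock: 7.23
eef_pos: [672.5, 83.6, 190.5]
tool_rot: [-3.141, -0.0, 2.823]
force: [0.2, -1.5, -2.1]
width: 13.4
gripper_force: 59.6
```

move_arm(targets="-1 0 0 0.3 0 0 0; -1 0 0 0.3 0 0 0; -1 0 0 0.2 0 0 0; -1 0 0 0.2 0 0 0; -1 0 0 0 0 0 0")

```text
clock: 7.65
eef_pos: [672.7, 84.0, 180.9]
tool_rot: [3.142, 0.0, 2.823]
force: [0.5, -0.9, -0.2]
width: 12.8
gripper_force: 59.7
```

```bash
python3 - <<'E'
from h import *
delta(672,84.7,177.4,161.8)
s=cam("scene")
cv2.imwrite("pics/g4.png",crop(s,170,130,190,160,4))
E
```

```text
t 7.65 pos [672.7  84.  180.9] rpy [180.    0.  161.8] F [ 0.5 -0.9 -0.2] w 12.8
shift cm now-frame [0.09 0.05 0.35] goal-frame [0.09 0.05 0.35] turn deg [ 0.  0. -0.]
```

View pics/g4.png

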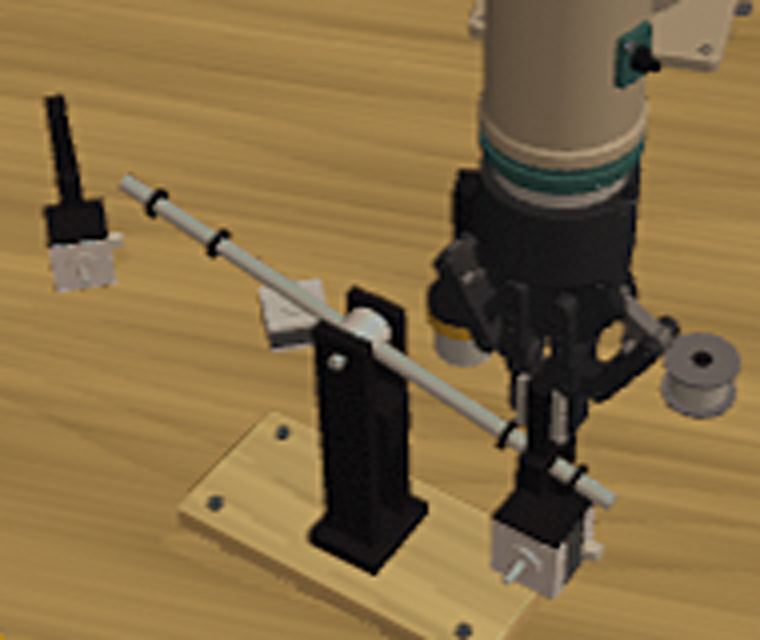

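The rod is tipped at its stop side with the hook between the left collars and the motor upright. Releasing.

move_arm(targets="-0.6 0 0 0.15 0 0 0; -0.5 0 0 0 0 0 0; -0.3 0 0 0 0 0 0; -0.2 0 0 0 0 0 0; -0.2 0 0 0 0 0 0")

```text
clock: 8.12
eef_pos: [672.7, 84.2, 180.0]
tool_rot: [3.141, 0.0, 2.824]
force: [-0.2, -0.0, 0.3]
width: 34.1
gripper_force: 0.0
```

move_arm(targets="-0.1 0 0 -0.5 0 0 0; -0.1 0 0 -1 0 0 0; -0.1 0 0 -2 0 0 0; -0.1 0 0 -3 0 0 0; 1 0 0 -3 0 0 0")

```text
clock: 8.53
eef_pos: [672.2, 84.0, 276.2]
tool_rot: [-3.141, -0.001, 2.824]
force: [0.1, -0.1, 0.4]
width: 49.3
gripper_force: 0.0
```

```bash
python3 - <<'E'
from h import *
delta(440.5,-295.5,215,206.5)
E
```

```text
t 8.5333 pos [672.2  84.  276.2] rpy [-180.    -0.   161.8] F [ 0.1 -0.1  0.4] w 49.3
shift cm now-frame [ 10.14 -43.28   6.15] goal-frame [ 37.67 -23.62   6.12] turn deg [ -0.   -0.1 -44.7]
```

move_arm(targets="1 0.85 -3.6 0 0 0 0; 1 0.85 -3.6 0 0 0 0; 1 0.85 -3.6 0 0 0 0; 1 0.85 -3.6 0 0 0 0; 1 0.85 -3.6 0 0 0 0")

```text
clock: 8.95
eef_pos: [575.2, -75.0, 276.2]
tool_rot: [3.141, 0.002, 2.824]
force: [0.2, 0.1, 0.3]
width: 85.6
gripper_force: 0.0
```

move_arm(targets="1 0.85 -3.6 0 0 0 0; 1 0.85 -3.6 0 0 0 0; 1 0.85 -3.6 0 0 0 0; 1 0.85 -3.6 0 0 0 0; 1 0.85 -3.6 0 0 0 0")

```text
clock: 9.37
eef_pos: [478.5, -232.9, 276.2]
tool_rot: [-3.142, 0.002, 2.824]
force: [-0.2, -0.2, 0.3]
width: 85.3
gripper_force: 0.0
```

move_arm(targets="1 0.85 -3.6 0 0 0 0; 1 0.8 -3.6 0 0 0 0; 1 0 0 0 0 0 6.8; 1 0 0 0 0 0 6.8; 1 0 0 0 0 0 6.8")

```text
clock: 9.78
eef_pos: [440.8, -295.9, 276.0]
tool_rot: [3.141, 0.002, 2.459]
force: [0.7, 0.2, 1.1]
width: 85.3
gripper_force: 0.0
```

move_arm(targets="1 0 0 0 0 0 6.8; 1 0 0 0 0 0 6.8; 1 0 0 0 0 0 6.8; 1 0 0 0 0 0 6.8; 1 0 0 0 0 0 6.8")

```text
clock: 10.2
eef_pos: [441.5, -294.7, 276.0]
tool_rot: [3.14, 0.001, 1.868]
force: [1.0, -0.3, 0.8]
width: 85.4
gripper_force: 0.0
```

move_arm(targets="1 0 0 0 0 0 6.8; 1 0 0 0 0 0 6.8; 1 0 0 0 0 0 6.8; 1 0 0 0 0 0 6.8; 1 0 0 0 0 0 6.8")

```text
clock: 10.62
eef_pos: [441.6, -294.7, 276.0]
tool_rot: [3.14, -0.0, 1.275]
force: [0.4, 0.2, 0.9]
width: 85.5
gripper_force: 0.0
```

move_arm(targets="1 0 0 1 0 0 6.8; 1 0 0 1 0 0 6.8; 1 0 0 1 0 0 6.8; 1 0 0 1 0 0 6.8; 1 0 0 1 0 0 6.8")

```text
clock: 11.03
eef_pos: [441.8, -294.6, 225.5]
tool_rot: [3.14, -0.002, 0.682]
force: [0.0, -0.2, 0.9]
width: 85.2
gripper_force: 0.0
```

move_arm(targets="1 0 0 1 0 0 6.0; 1 0 0 0 0 0 0; 1 0 0 0 0 0 0")

```text
clock: 11.28
eef_pos: [441.4, -294.4, 215.2]
tool_rot: [-3.142, -0.0, 0.586]
force: [0.2, -0.2, -0.1]
width: 85.5
gripper_force: 0.0
```

```bash
python3 - <<'E'
from h import *
delta(440.5,-295.5,112,26.5)
s=cam("scene");print(read_state()["qpos"].round(2))
# dark/bright check of the bar: collars by dark components along the rod region (saved for one view)
cv2.imwrite("pics/g5.png",np.hstack([crop(s,150,110,110,110,3.6),crop(s,250,170,110,110,3.6)]))
E
```

```text
t 11.2833 pos [ 441.4 -294.4  215.2] rpy [-180.    -0.    33.6] F [ 0.2 -0.2 -0.1] w 85.5
shift cm now-frame [-0.14  0.04 10.32] goal-frame [-0.13  0.06 10.32] turn deg [-0.  -0.   7.1]
[ 0.09  0.56  0.68  1.88 -0.46  0.86  0.02]
```

View pics/g5.png

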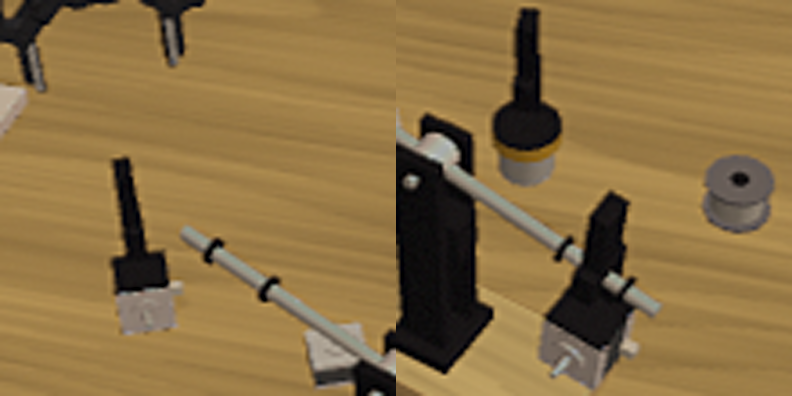

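Motor 1 hangs between the left collars, plumb to the tipped rod and released. Motor 2 stands untouched at crop (145,300). Next I'll grasp motor 2.

move_arm(targets="1 -0.1 0 0 0 0 7.1; 1 0 0 2.5 0 0 0; 1 0 0 2.5 0 0 0; 1 0 0 2.5 0 0 0; 1 0 0 1.8 0 0 0")

```text
clock: 11.75
eef_pos: [440.8, -294.9, 121.2]
tool_rot: [-3.141, -0.001, 0.462]
force: [0.7, 0.7, -0.1]
width: 85.5
gripper_force: 0.0
```

move_arm(targets="1 0 0 1 0 0 0; 1 0 0 0 0 0 0; 1 0 0 0 0 0 0; 1 0 0 0 0 0 0; 1 0 0 0 0 0 0")

```text
clock: 12.17
eef_pos: [441.1, -295.8, 113.2]
tool_rot: [3.139, -0.001, 0.459]
force: [-0.6, 0.3, 0.0]
width: 85.5
gripper_force: 0.0
```

```bash
python3 - <<'E'
from h import *
delta(440.5,-295.5,112,26.5)
E
```

```text
t 12.1667 pos [ 441.1 -295.8  113.2] rpy [ 1.799e+02 -1.000e-01  2.630e+01] F [-0.6  0.3  0. ] w 85.5
shift cm now-frame [-0.04 -0.06  0.12] goal-frame [-0.04 -0.06  0.12] turn deg [ 0.1 -0.1 -0.2]
```

move_arm(targets="0.3 0 0 0.1 0 0 0; -0.3 0 0 0 0 0 0; -0.6 0 0 0 0 0 0; -0.8 0 0 0 0 0 0; -1 0 0 0 0 0 0")

```text
clock: 12.58
eef_pos: [440.3, -295.1, 110.9]
tool_rot: [-3.142, -0.0, 0.459]
force: [0.8, 0.1, -0.2]
width: 25.7
gripper_force: 0.0
```

move_arm(targets="-1 0 0 0 0 0 0; -1 0 0 0 0 0 0; -1 0 0 0 0 0 0; -1 0 0 0 0 0 0; -1 0 0 0 0 0 0")

```text
clock: 13.0
eef_pos: [440.4, -295.5, 110.9]
tool_rot: [3.141, -0.0, 0.459]
force: [0.8, -0.9, 0.9]
width: 13.5
gripper_force: 58.8
```

```bash
python3 - <<'E'
from h import *
delta(440.5,-295.5,112,26.5)
# Rod measurement: sample dark collars near expected rod pos for tilt th
s=cam("scene");t=cam("top")
u=np.array([.95,-.312,0]);v=np.array([.312,.95,0]);P=np.array([634.5,-29.6,180])
for a in(0,.13,.2,.26,.3):
    w=-v*np.cos(a)+np.array([0,0,np.sin(a)])
    line=[int(s[0][tuple(proj(s,P+w*d).round().astype(int)[::-1])].sum()) for d in np.arange(80,170,3)]
    print(a,line, [proj(s,P+w*d).round(1) for d in(97.5,142.5,165)])
E
```

```text
t 13.0 pos [ 440.4 -295.5  110.9] rpy [180.   -0.   26.3] F [ 0.8 -0.9  0.9] w 13.5
shift cm now-frame [ 0.    0.01 -0.11] goal-frame [ 0.    0.01 -0.11] turn deg [ 0.  -0.  -0.2]
0 [375, 375, 370, 372, 366, 366, 372, 371, 383, 382, 379, 378, 378, 374, 378, 376, 375, 386, 381, 382, 387, 380, 382, 371, 372, 373, 346, 337, 326, 316] [array([224.1, 197.5]), array([208.6, 190.4]), array([201.1, 187. ])]
0.13 [325, 311, 379, 325, 386, 403, 162, 4, 22, 262, 394, 373, 368, 375, 369, 345, 341, 337, 351, 348, 361, 359, 364, 369, 365, 365, 359, 378, 382, 386] [array([223.9, 193.5]), array([208.2, 184.6]), array([200.5, 180.2])]
0.2 [334, 275, 293, 328, 276, 321, 318, 44, 141, 344, 270, 287, 320, 271, 283, 271, 309, 282, 272, 318, 249, 179, 1, 199, 277, 294, 260, 289, 296, 302] [array([224.1, 191.4]), array([208.3, 181.5]), array([200.5, 176.6])]
0.26 [433, 429, 436, 416, 438, 417, 177, 100, 475, 442, 425, 431, 436, 423, 434, 439, 441, 435, 441, 454, 384, 2, 317, 453, 425, 431, 436, 421, 429, 386] [array([224.4, 189.7]), array([208.6, 179. ]), array([200.8, 173.7])]
0.3 [444, 445, 443, 442, 447, 308, 55, 319, 458, 440, 453, 441, 441, 456, 423, 440, 441, 419, 403, 460, 187, 45, 246, 439, 401, 369, 421, 443, 392, 371] [array([224.6, 188.6]), array([208.9, 177.4]), array([201.1, 171.8])]
```

Motor 2 is gripped and the bar tilt is confirmed at about 0.26. Lifting, turning and moving to the pre-approach.

move_arm(targets="-1 0 0 -1 0 0 0; -1 0 0 -2.5 0 0 0; -1 0 0 -3.5 0 0 0; -1 0 0 -4 0 0 0; -1 0 0 -4 0 0 0")

```text
clock: 13.52
eef_pos: [438.9, -294.0, 262.0]
tool_rot: [-3.138, 0.002, 0.458]
force: [2.2, -0.6, -3.0]
width: 13.3
gripper_force: 58.8
```

move_arm(targets="-1 0 0 0 0 0 6.4; -1 0 0 0 0 0 6.4; -1 0 0 0 0 0 6.4; -1 0 0 0 0 0 6.4; -1 0 0 0 0 0 6.4")

```text
clock: 13.93
eef_pos: [439.6, -294.0, 260.9]
tool_rot: [-3.14, 0.001, -0.105]
force: [-0.9, 0.4, -3.2]
width: 13.2
gripper_force: 59.0
```

move_arm(targets="-1 0 0 0 0 0 6.4; -1 0 0 0 0 0 6.1; -1 0.2 -1.5 0 0 0 0; -1 0.3 -2.5 0 0 0 0; -1 0.4 -2.6 0 0 0 0")

```text
clock: 14.35
eef_pos: [468.4, -234.5, 260.9]
tool_rot: [-3.141, 0.002, -0.321]
force: [0.6, 0.9, -3.6]
width: 13.3
gripper_force: 59.0
```

move_arm(targets="-1 0.4 -2.6 0 0 0 0; -1 0.4 -2.6 0 0 0 0; -1 0.4 -2.6 0 0 0 0; -1 0.3 -2.4 0 0 0 0; -1 0.3 -2.4 0 0 0 0")

```text
clock: 14.77
eef_pos: [525.5, -119.0, 260.7]
tool_rot: [-3.141, 0.002, -0.318]
force: [0.0, -0.6, -3.1]
width: 13.5
gripper_force: 58.9
```

move_arm(targets="-1 0 0 0 0 0 0; -1 0 0 0 0 0 0; -1 0 0 0 0 0 0")

```text
clock: 15.02
eef_pos: [525.1, -121.2, 260.8]
tool_rot: [3.141, 0.001, -0.318]
force: [-0.8, -0.2, -2.5]
width: 13.4
gripper_force: 59.2
```

```bash
python3 - <<'E'
from h import *
delta(525.4,-121.2,260.5,-18.2)
delta(596.7,-144.6,260.5,-18.2)
E
```

```text
t 15.0167 pos [ 525.1 -121.2  260.8] rpy [ 1.80e+02  1.00e-01 -1.82e+01] F [-0.8 -0.2 -2.5] w 13.4
shift cm now-frame [ 0.03 -0.01  0.03] goal-frame [ 0.03 -0.01  0.03] turn deg [ 0.   0.1 -0. ]
t 15.0167 pos [ 525.1 -121.2  260.8] rpy [ 1.80e+02  1.00e-01 -1.82e+01] F [-0.8 -0.2 -2.5] w 13.4
shift cm now-frame [ 7.53 -0.02  0.02] goal-frame [ 7.53 -0.02  0.03] turn deg [ 0.   0.1 -0. ]
```

Spot on. Advancing 7.5 cm along tool x, checking force between calls.

move_arm(targets="-1 1 0 0 0 0 0; -1 1.2 0 0 0 0 0; -1 1.2 0 0 0 0 0; -1 0.8 0 0 0 0 0; -1 0 0 0 0 0 0")

```text
clock: 15.43
eef_pos: [566.6, -135.9, 260.9]
tool_rot: [3.141, -0.001, -0.319]
force: [-0.5, -0.2, -2.6]
width: 12.8
gripper_force: 59.2
```

move_arm(targets="-1 0.7 0 0 0 0 0; -1 0.7 0 0 0 0 0; -1 0.6 0 0 0 0 0; -1 0 0 0 0 0 0")

```text
clock: 15.77
eef_pos: [586.0, -141.0, 260.8]
tool_rot: [3.141, -0.001, -0.318]
force: [0.1, 0.7, -3.0]
width: 13.1
gripper_force: 59.2
```

move_arm(targets="-1 0.5 0 0 0 0 0; -1 0.5 0 0 0 0 0; -1 0.3 0 0 0 0 0; -1 0 0 0 0 0 0; -1 0 0 0 0 0 0")

```text
clock: 16.18
eef_pos: [597.2, -144.7, 260.7]
tool_rot: [3.141, 0.0, -0.318]
force: [0.5, -1.0, -3.9]
width: 13.2
gripper_force: 59.2
```

```bash
python3 - <<'E'
from h import *
delta(596.7,-144.6,260.5,-18.2)
s=cam("scene");cv2.imwrite("pics/last_pre.png",crop(s,170,130,130,110,5))
u=np.array([.95,-.312,0]);v=np.array([.312,.95,0]);P=np.array([634.5,-29.6,180])
for a in(.13,.2,.26,.3):
    w=-v*np.cos(a)+np.array([0,0,np.sin(a)])
    print(a,[int(s[0][tuple(proj(s,P+w*d).round().astype(int)[::-1])].sum()) for d in np.arange(80,170,3)])
E
```

```text
t 16.1833 pos [ 597.2 -144.7  260.7] rpy [180.    0.  -18.2] F [ 0.5 -1.  -3.9] w 13.2
shift cm now-frame [-0.05  0.    0.02] goal-frame [-0.05  0.    0.02] turn deg [ 0.  0. -0.]
0.13 [320, 348, 444, 350, 318, 157, 96, 3, 21, 38, 44, 55, 64, 45, 71, 58, 53, 52, 54, 55, 327, 389, 376, 374, 371, 372, 362, 383, 387, 392]
0.2 [334, 275, 300, 344, 282, 336, 325, 57, 166, 373, 292, 307, 349, 277, 203, 282, 155, 71, 29, 10, 16, 18, 3, 136, 209, 314, 267, 291, 300, 306]
0.26 [438, 433, 438, 425, 442, 420, 179, 105, 482, 455, 435, 444, 447, 434, 444, 464, 421, 2, 36, 44, 41, 30, 13, 140, 336, 459, 444, 424, 433, 388]
0.3 [446, 447, 446, 445, 453, 313, 63, 325, 473, 465, 485, 460, 464, 489, 399, 479, 437, 119, 37, 46, 38, 39, 40, 13, 70, 357, 438, 448, 396, 374]
```

move_arm(targets="-1 0 0 0.5 0 0 0; -1 0 0 0.6 0 0 0; -1 0 0 0.5 0 0 0; -1 0 0 0.3 0 0 0; -1 0 0 0 0 0 0")

```text
clock: 16.65
eef_pos: [596.7, -144.3, 240.8]
tool_rot: [3.142, 0.002, -0.318]
force: [-0.3, 0.2, -2.4]
width: 13.0
gripper_force: 59.3
```

move_arm(targets="-1 0 0.05 0.5 0 0 0; -1 0 0.05 0.5 0 0 0; -1 0 0.05 0.5 0 0 0; -1 0 0.05 0.4 0 0 0; -1 0 0 0 0 0 0")

```text
clock: 17.07
eef_pos: [596.4, -146.8, 222.0]
tool_rot: [3.141, 0.001, -0.319]
force: [0.2, -0.6, -1.7]
width: 13.6
gripper_force: 59.5
```

move_arm(targets="-1 0 0.05 0.4 0 0 0; -1 0 0.05 0.4 0 0 0; -1 0 0 0.3 0 0 0; -1 0 0 0.3 0 0 0; -1 0 0 0 0 0 0")

```text
clock: 17.48
eef_pos: [596.2, -147.7, 208.2]
tool_rot: [3.141, 0.0, -0.318]
force: [-0.4, -1.1, 0.8]
width: 13.1
gripper_force: 59.5
```

```bash
cat > tilt.py <<'E'
from h import *
s=cam("scene");v=np.array([.312,.95,0]);P=np.array([634.5,-29.6,180])
g=s[0].astype(float).sum(2)
# rod brightness score by tilt angle, each half's free span
for nm,sg in(("L",1),("R",-1)):
    sc=[]
    A=np.arange(-.3,.3,.01)
    for a in A:
        w=sg*(v*np.cos(a)+np.array([0,0,np.sin(a)]))
        p=np.array([proj(s,P+w*d) for d in np.r_[25:90:2,150:164:2]]).astype(np.float32)
        sc.append(cv2.remap(s[0].min(2).astype(np.float32),p[None,:,0],p[None,:,1],1).mean())
    sc=np.array(sc);i=np.argsort(-sc)[:6];print(nm,A[i].round(2),sc[i].round())
E
python3 -c "
from h import *;delta(595.8,-147.5,208,-18.2);import tilt"
```

```text
t 17.4833 pos [ 596.2 -147.7  208.2] rpy [180.    0.  -18.2] F [-0.4 -1.1  0.8] w 13.1
shift cm now-frame [-0.04 -0.01  0.02] goal-frame [-0.04 -0.01  0.02] turn deg [ 0.  0. -0.]
L [0.03 0.02 0.01 0.04 0.   0.05] [127. 127. 125. 125. 122. 121.]
R [-0.03 -0.02 -0.04 -0.01 -0.05  0.  ] [126. 125. 125. 123. 121. 119.]
```

The rod is level, and the wrist force shows the rod carrying the weight. Releasing.

move_arm(targets="-0.6 0 0 0 0 0 0; -0.5 0 0 0 0 0 0; -0.3 0 0 0 0 0 0; -0.2 0 0 0 0 0 0; -0.2 0 0 0 0 0 0")

```text
clock: 17.95
eef_pos: [596.4, -147.2, 208.9]
tool_rot: [-3.141, -0.0, -0.318]
force: [-0.4, 0.4, -0.1]
width: 34.0
gripper_force: 0.0
```

move_arm(targets="-0.1 0 0 -0.5 0 0 0; -0.1 0 0 -1 0 0 0; -0.1 0 0 -2 0 0 0; -0.1 0 0 -3 0 0 0; 0 0 0 -3 0 0 0")

```text
clock: 18.37
eef_pos: [595.9, -147.5, 305.3]
tool_rot: [3.141, 0.001, -0.318]
force: [0.9, 0.2, 0.2]
width: 42.5
gripper_force: 0.0
```

move_arm(targets="0 -2 0 -1.5 0 0 0; 0 -3 0 0 0 0 0; 0 -4 0 0 0 0 0; 0 -4 0 0 0 0 0; 0 -4 0 0 0 0 0")

```text
clock: 18.78
eef_pos: [433.1, -94.4, 319.2]
tool_rot: [-3.141, -0.0, -0.319]
force: [0.8, 1.2, 0.8]
width: 42.6
gripper_force: 0.0
```

move_arm(targets="0 0 3 0 0 0 0; 0 0 3 0 0 0 0; 0 0 3 0 0 0 0; 0 0 3 0 0 0 0; 0 0 0 0 0 0 0")

```text
clock: 19.2
eef_pos: [394.8, -214.4, 320.8]
tool_rot: [3.139, -0.004, -0.327]
force: [-0.1, 0.1, 1.1]
width: 43.0
gripper_force: 0.0
```

```bash
python3 - <<'E'
from h import *
import tilt
s=cam("scene");t=cam("top")
a=cv2.resize(crop(s,185,155,155,120,1),(760,588),interpolation=cv2.INTER_CUBIC);cv2.imwrite("pics/end.png",a)
E
```

```text
L [ 0.02  0.01  0.03  0.    0.04 -0.01] [125. 124. 124. 122. 120. 119.]
R [-0.03 -0.04 -0.02 -0.05 -0.01 -0.06] [124. 124. 122. 121. 118. 118.]
```

View pics/end.png

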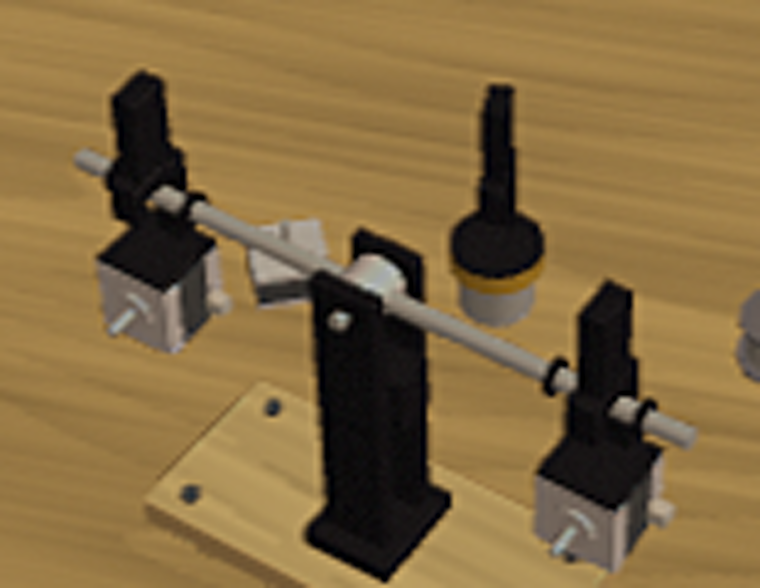

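Both motors hang by their hooks on the rod, at crop (150,190) and (600,400), and the gear motor stands untouched at (497,250). I'll check the tilt against the initial empty-rod image and for settling.

move_arm(targets="0 0 0 0 0 0 0; 0 0 0 0 0 0 0; 0 0 0 0 0 0 0; 0 0 0 0 0 0 0; 0 0 0 0 0 0 0")

```text
clock: 19.77
eef_pos: [397.5, -207.8, 318.7]
tool_rot: [3.142, 0.0, -0.317]
force: [0.7, 0.3, -0.9]
width: 42.8
gripper_force: 0.0
```

```bash
python3 - <<'E'
import tilt,h,cv2
print("empty");c=h.cam("scene");im=cv2.imread("pics/scene0.png")
src=open("tilt.py").read().replace('s=cam("scene")','s=(im,)+c[1:]');exec(src,{"im":im,"c":c,**vars(h)})
E
```

```text
L [ 0.02  0.01  0.03  0.    0.04 -0.01] [125. 124. 124. 122. 120. 119.]
R [-0.03 -0.04 -0.02 -0.05 -0.01 -0.06] [124. 124. 122. 121. 118. 118.]
empty
L [0.03 0.02 0.04 0.01 0.05 0.  ] [124. 123. 122. 120. 118. 117.]
R [-0.03 -0.02 -0.04 -0.01  0.   -0.05] [122. 122. 120. 119. 116. 116.]
```

The tilt is within about 0.01 rad of the empty level rod and steady. Handing in.

```bash
python3 -c "
from cell import order;print(order.finish_job())"
```

```text
the job is handed in; nothing more can be done
None
```

Both stepper motors hang released between their collars, one on each half, with the rod within about 0.01 rad of level; the gear motor was left standing, and I handed the job in at about 20 s.

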